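# Set the photometer's filter turret and take a reading

### The job

On the filter photometer, push the turret's protruding tab round with a fingertip until it points at the middle of the label with the cross, then press the large read button down and let it come up again. Do not press read until the tab is set, leave the small power button alone, and do not grip anything: the tab is only to be pushed from one side at a time, never pinched, and leave the loose things on and around it standing where they are.

Things in the scene. Friction and masses are not known exactly. Their poses are not given: they have to be found in the camera images.
- photometer: white bench-top photometer, fixed: housing 220 mm deep (x) by 350 mm wide (y), flat top 80 mm above the bench. Origin on the bench under the turret's axis; x to its back (away from the robot), y to its left; spans x -135..85, y -220..130 mm; yaw within 0.3 rad. All parts below are mounted on it. Five stations 106 mm from the turret axis: a thin park line in front, labels 45 and 90 degrees to both sides
- turret (a joint): filter turret: grey disc 88 mm across, face 102 mm above the bench, hub cap to 110 mm, turning on a vertical axis. At value q (rad) its tab points along (-cos q, -sin q) in the photometer's frame: 0 = to its front, positive = counter-clockwise from above. Starts within 0.3 of 0; stops at -2 and 2. Friction 0.16 N m (about 2.5 N at the tab), no spring or clicks: stays where it is left
- tab_end (a point): upper outer end of the turret's one tab, 84 mm from the axis, 113 mm above the bench. The tab is a straight upright grey fin, 8 mm thick, sticking out radially 44 to 84 mm from the axis, its lower edge 85 mm and its top 113 mm above the bench. Beside and beyond it the photometer's top is bare, at 80 mm
- tab_aim (a point): the spot the tab points at: on the tab's centre line, 106 mm from the turret's axis (22 mm beyond the tab's end), 80 mm above the bench; it turns with the tab
- label_cross: flat round white label 42 mm across, 2 mm thick, with a dark cross (plus sign, arms 33 mm over all) lying at one of the four side stations on the photometer's top, 106 mm from the turret's axis. Origin at its centre, on the top, 80 mm above the bench. Which station it is at changes from start to start. This is the wanted one
- label_ring: same label with a dark ring 31 mm across, at another of the four stations; origin at its centre
- label_bar: same label with one dark bar 33 x 10 mm, at another of the four stations; origin at its centre
- label_square: same label with a solid dark square of 26 mm, at another of the four stations; origin at its centre
- read_button (a joint): the larger push button: 0 = up, 0.006 m = fully down, a spring pushes it back (1.5 N to start it, 5 N fully down); it presses straight down
- read_button_top (a point): centre of the top face of the larger, black read button: 34 mm across, face 98 mm above the bench when up, in a grey collar 50 mm across and 92 mm high; 55 mm towards the front and 178 mm to the right (-y) of the turret's axis in the photometer's frame
- power_button (a joint): the smaller push button: 0 = up, 0.004 m = fully down; leave it alone
- power_button_top (a point): centre of the top face of the small power button, 16 mm across, 96 mm above the bench, 80 mm behind the read button. Not to be pressed
- vial: small capped glass vial, 22 mm across, 42 mm tall, standing loose on the photometer's top behind and to the right of the turret; loose, origin under its centre; leave it standing where it is
- cuvette: small square cuvette 14 x 14 x 45 mm, standing loose on the photometer's top behind and to the left of the turret; loose, origin under its centre; leave it standing where it is
- reagent: reagent bottle 60 mm across, 110 mm tall, on the bench close to the photometer's left (+y) side; loose, origin under its centre; leave it standing where it is
- tip_box: pipette-tip box 87 x 122 x 65 mm, to the right of the photometer; loose, origin under its centre; leave it standing where it is
- beaker: glass beaker 72 mm across, 90 mm tall, to the right of the photometer; loose, origin under its centre; leave it standing where it is
- jar: jar 56 mm across, 60 mm tall, near the robot on its right; loose, origin under its centre; leave it standing where it is
- wash_bottle: white bottle 70 mm across, 160 mm tall, to the left of the photometer; loose, origin under its centre; leave it standing where it is

How it is judged:
By the outcome, as a careful person would: the job done as asked, in the order asked, and still so for the second after the job is handed in, with the robot touching nothing.
It also fails if it takes over 51 s, if anything falls off the work surface, if the arm or the gripper's body presses on something with over 40 N, if the wrist force passes 120 N, or if a joint passes its speed limit or range.

### The arm

A 6-joint arm with a two-finger parallel gripper is mounted at the origin on the work surface. World frame = base frame: x ahead of the robot, y to its left, z up, the work surface at z = 0. Lengths are in m, angles in degrees, forces in N, time in s.
With the tool pointing down it reaches from about 0.375 to 0.9 m from the base axis. Payload 3.1 kg.
Tool frame: the origin (TCP) lies midway between the tips of the shut fingers; the grasp point (between the pads) lies 19 mm behind it; y points along the fingers, x is the direction in which the jaws open and shut, and the axes are right-handed (so a half turn about y gives the same grasp; the last joint's range is limited). The gripper opens to 87 mm and grips with 3 to 60 N. Pads are 19 mm wide; open, the fingers measure 117 mm over their backs; the gripper's body (75 mm by 190 mm) begins 51 mm behind the grasp point.
Start: joints at [-81.331, 30.224, 82.088, -0, 67.689, -10.227], TCP at [0.202, -0.591, 0.223] pointing down, gripper open.
Joint ranges: [-176.69, 176.69], [-43.24, 126.21], [12.49, 139.97], [-82, 262], [0, 151.66], [-163.58, 163.58]. Speed limits (degrees/s): [159.86, 159.86, 180, 180, 180, 180].

### API

Orientations are given as a 3x3 rotation matrix whose columns are the frame's x, y, z axes.
In Python, from rig import bot, optics, spotter gives the robot as it stands. The module is installed in compiled form; this text tells all that it offers.
- The arm moves only by the shell command python3 -m inch 'ROWS' [OPENING]. ROWS is JSON, a list of rows, each a list of 2 entries, a list of its own where there are three numbers: the shift along the tool's x, y, z in m, then the turn about the tool's y in units of 5 degrees (1.0 is 5 degrees). In form: [[[tx, ty, tz], yaw], ...]. A call has 1 to 12 rows; each row is the pose to reach, as a shift and turn from the pose commanded when the call began, along the tool's axes at that moment; what a row does not reach only later rows make up. A row lasts 1/12 s, in which the tool goes at most 41.7 mm and 7.16 degrees, less where a joint would pass 70% of its speed; a pose out of reach is approached as far as the arm can. A call with a gripper value outside its range is refused whole. OPENING is the gripper command: -1 is fully open, 1 is shut, values between are in proportion, set as the call begins (- or left out, the last holds). The fingers move at their own pace and stop on an object; the grip force is fixed at half the most. Time passes only in rows, so rows that repeat a pose let the fingers close. It gives the time, the measured TCP pose, the force and the opening at its end, in the units of the state.
- bot.read_state(): the state, without advancing time (a new reading comes with each control period).
- optics.capture(name): name is "scene" or "top"; returns a dict with "pixels" (420x560x3 uint8, red, green, blue), "z_map" (420x560 float32, m along the optical axis (not along the pixel's ray), 0 where there is no reading), "mtx" (3x3 intrinsics, pixels), "world_from_camera" (4x4, takes a point from camera to world coordinates). Camera axes: x right, y down, z forward; pixel columns grow to the right and rows downward; lengths in m; the calibration is good to about 2 mm. A picture is of the moment at which its call begins.
- bot.hand_in(): hands the job in, once; it reports no verdict.
Trained networks look in the newest picture that a camera, given by its name, has taken for a name from the list of things; names that differ only in an ending like _2 or _b are one class to them, and where a whole thing is asked for, a point or a joint stands for the part that bears it (a point fixed in the world has none). Each returns a list of dicts, best first, with "confidence" (0 to 1); they miss things now and then, are a little off and sometimes report something else, mostly with a low value. They report only what shows in the picture. A call takes as long as a camera call.
- spotter.find_in(camera, query): "location" ([x, y, z] in m, in world coordinates, good to about 4 mm: the middle of the surface that is visible of it).
- spotter.masks_of(camera, query): "pixels" (420x560 bool, what is visible of it).
The state is a dict: "time_s": time; "joint_positions": joint angles; "qvel": joint speeds; "tau": joint torques, N m; "position": TCP position; "tcp_rot": TCP orientation; "force": force on the tool from outside, world axes, zero at the start; "moment": the same for the moment, N m; "opening": opening from 0.0 (shut) to 1.0 (fully open).
Only numpy, scipy, OpenCV 4.12 (cv2) and the standard library are available. Lean on these libraries where they do the work, as an engineer would, in place of code of your own. Each camera call takes 0.05 s, during which the arm holds its last target. There are 200 camera calls.

## Working session

There is one attempt and no reset: what is moved stays moved. The work goes in short steps, Python scripts to look and compute and a shell command to move; the robot and the scene stay as the last step left them, time stands still between calls to the robot, and variables do not carry over. Pictures are saved under pics/ and viewed, and the job is handed in when it is done.

```bash
mkdir -p pics; python3 - <<'E'
from rig import bot, optics, spotter
import cv2, numpy as np
s=bot.read_state(); print(s['time_s'],s['position'],np.round(s['tcp_rot'],3).tolist(),s['opening'])
for c in ("top","scene"):
    d=optics.capture(c); cv2.imwrite(f"pics/{c}0.png",d["pixels"][:,:,::-1])
    print(c,np.round(d['mtx'],1).tolist(),np.round(d['world_from_camera'],3).tolist())
    for q in ["photometer","tab_end","label_cross","label_ring","label_bar","label_square","read_button_top","power_button_top","turret","vial","cuvette","reagent"]:
        print(q,[(np.round(r['location'],3).tolist(),round(r['confidence'],2)) for r in spotter.find_in(c,q)[:2]])
E
```

```text
0.0 [ 0.20232465 -0.59059499  0.22157934] [[0.324, -0.0, 0.946], [-0.946, 0.002, 0.324], [-0.002, -1.0, 0.0]] 1.0070524620246315
top [[478.9, 0.0, 283.4], [0.0, 478.9, 211.2], [0.0, 0.0, 1.0]] [[0.012, -0.984, 0.178, 0.282], [-1.0, -0.012, 0.002, -0.002], [0.0, -0.178, -0.984, 1.331], [0.0, 0.0, 0.0, 1.0]]
photometer [([0.529, 0.011, 0.081], 0.6), ([0.491, -0.02, 0.082], 0.24)]
tab_end [([0.558, 0.061, 0.103], 0.81)]
label_cross [([0.494, -0.02, 0.078], 0.67), ([0.522, -0.12, 0.101], 0.25)]
label_ring [([0.572, -0.045, 0.082], 0.67), ([0.616, 0.162, 0.124], 0.6)]
label_bar [([0.558, 0.164, 0.08], 0.47)]
label_square [([0.485, 0.129, 0.082], 0.56), ([0.458, -0.428, 0.064], 0.41)]
read_button_top [([0.522, -0.121, 0.101], 0.45)]
power_button_top []
turret [([0.557, 0.056, 0.104], 0.63)]
vial [([0.622, -0.048, 0.121], 0.65), ([0.563, 0.061, 0.102], 0.42)]
cuvette []
reagent [([0.556, 0.055, 0.099], 0.7), ([0.516, 0.24, 0.074], 0.58)]
scene [[500.6, 0.0, 281.1], [0.0, 500.6, 205.0], [0.0, 0.0, 1.0]] [[0.256, 0.624, -0.738, 1.513], [0.967, -0.165, 0.195, -0.258], [-0.0, -0.764, -0.645, 1.002], [0.0, 0.0, 0.0, 1.0]]
photometer [([0.599, 0.002, 0.078], 0.97)]
tab_end [([0.573, 0.058, 0.103], 0.57)]
label_cross []
label_ring [([0.602, 0.46, 0.088], 0.72)]
label_bar [([0.559, 0.166, 0.081], 0.52)]
label_square []
read_button_top [([0.527, -0.122, 0.103], 0.59)]
power_button_top []
turret [([0.576, 0.062, 0.101], 0.98), ([0.526, -0.124, 0.103], 0.24)]
vial []
cuvette [([0.622, 0.166, 0.105], 0.45), ([0.284, -0.252, 0.041], 0.23)]
reagent [([0.549, 0.241, 0.064], 0.8)]
```

```bash
python3 - <<'E'
import cv2
a=cv2.imread("pics/top0.png")
cv2.imwrite("pics/top0c.png",cv2.resize(a[60:240,150:390],None,fx=3.3,fy=3.3,interpolation=cv2.INTER_CUBIC))
E
```

```text
(no output)
```

View pics/top0c.png

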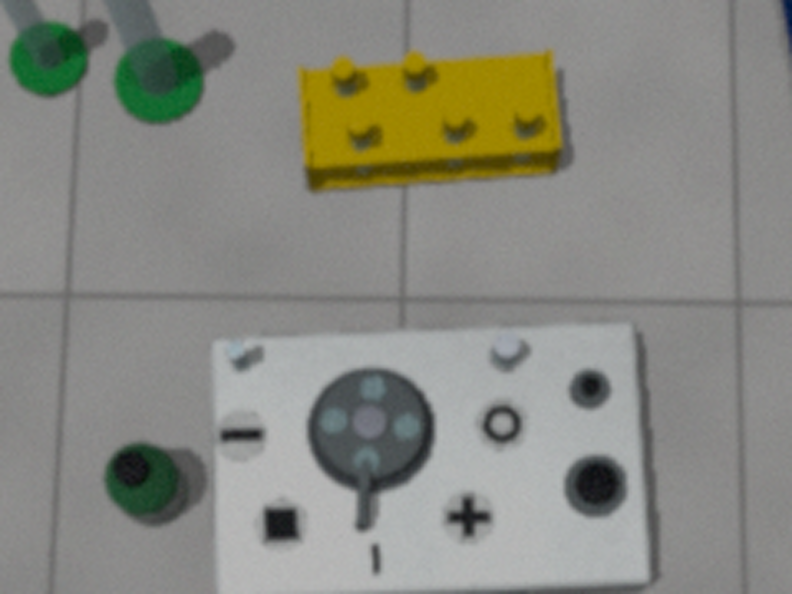

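View pics/top0.png

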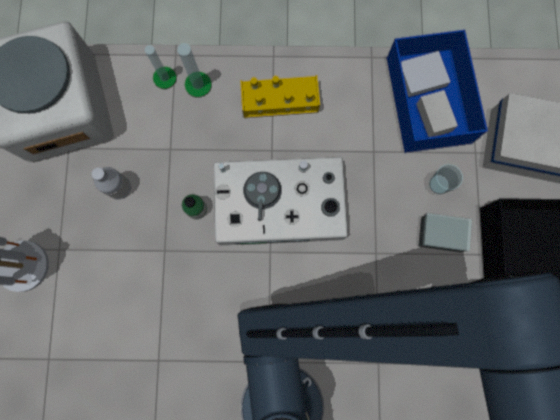

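View pics/scene0.png

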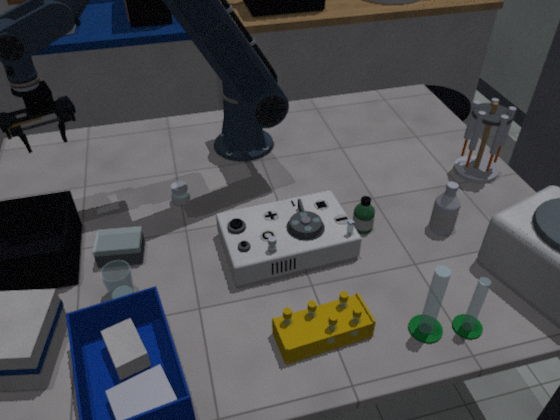

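The cross label (crop 468,517) is at the right-front station, q=+45°. The tab (crop 363,515) points to the front, slightly left, so I'll push it from its left side. Next I fit the photometer's pose.

```bash
cat > h.py <<'E'
from rig import bot, optics, spotter
import cv2, numpy as np
from scipy.optimize import least_squares
def proj(d,P):
    T=np.linalg.inv(d['world_from_camera']); c=T[:3,:3]@np.asarray(P).T+T[:3,3:4]; u=d['mtx']@c; return (u[:2]/u[2]).T
def ray(d,px,z):
    v=d['world_from_camera'][:3,:3]@np.linalg.inv(d['mtx'])@np.array([px[0],px[1],1]); o=d['world_from_camera'][:3,3]
    return (o+v*(z-o[2])/v[2])[:2]
def w(p,L): # photometer->world xy
    x,y,a=p; L=np.atleast_2d(L); return np.c_[x+np.cos(a)*L[:,0]-np.sin(a)*L[:,1], y+np.sin(a)*L[:,0]+np.cos(a)*L[:,1]]
def st(q): return np.array([-np.cos(q),-np.sin(q)])
E
python3 - <<'E'
from h import *
d=optics.capture("top")
crop=np.array([[468,517],[502,424],[281,523],[242,435],[598,483],[590,386],[376,559],[369,421]])/3.3+[149.85,59.85]
R=.106;q=np.pi/4
L=np.array([st(q)*R,st(2*q)*R,st(-q)*R,st(-2*q)*R,[-.055,-.178],[.025,-.178],st(0)*R,[0,0]])
Z=[.082]*4+[.098,.096,.081,.110]
W=np.array([ray(d,c,z) for c,z in zip(crop,Z)])
f=least_squares(lambda p:(w(p,L)-W).ravel(),[.55,.05,0]); print(f.x,np.round(w(f.x,L)-W,4).tolist())
x,y,a=f.x
e=ray(d,np.array([362,527])/3.3+[149.85,59.85],.113); b=ray(d,np.array([366,482])/3.3+[149.85,59.85],.113)
for v in (e-f.x[:2],e-b):
    c,s_=np.cos(a),np.sin(a); l=[c*v[0]+s_*v[1],-s_*v[0]+c*v[1]]; print("tab",e,np.hypot(*v),np.degrees(np.arctan2(-l[1],-l[0])))
E
```

```text
[0.56534593 0.05777159 0.05382386] [[0.0004, -0.0001], [0.0002, -0.0003], [-0.0009, -0.0001], [0.0005, 0.0012], [-0.0001, 0.0008], [0.0, -0.0007], [0.0001, -0.0], [-0.0002, -0.0008]]
tab [0.47993281 0.06212879] 0.08552418230862686 -6.00419019091723
tab [0.47993281 0.06212879] 0.03587462219795757 -6.880103400293819
```

```bash
python3 -m inch '[[[0,0,0],0],[[0,0,0],0]]' 1
```

```text
time_s: 1.52
position: [0.2024, -0.5913, 0.2225]
tcp_rot: [[0.324, -0.0, 0.946], [-0.946, 0.0, 0.324], [-0.0, -1.0, 0.0]]
force: [0.0, 0.3, -0.5]
opening: 0.921
```

```bash
python3 -m inch '[[[-0.277,0,0.251],0],[[-0.277,0,0.251],0],[[-0.277,0,0.251],0],[[-0.277,0,0.251],0],[[-0.277,0,0.251],0],[[-0.277,0,0.251],0],[[-0.277,0,0.251],0],[[-0.277,0,0.251],0],[[-0.277,0,0.251],0],[[-0.277,0,0.251],0],[[-0.277,0,0.251],0]]' 1 && python3 -m inch '[[[-0.277,0,0.251],0],[[-0.277,0,0.251],0],[[-0.277,0,0.251],0],[[-0.277,0,0.251],0],[[-0.277,0,0.251],0],[[-0.277,0,0.251],0],[[-0.277,0,0.251],0],[[-0.277,0,0.251],0],[[-0.277,0,0.251],0],[[-0.277,0,0.251],0],[[-0.277,0,0.251],0]]' && python3 -m inch '[[[0,0,0],1],[[0,0,0],2],[[0,0,0],3],[[0,0,0],4],[[0,0,0],4.4],[[0,0,0],4.4]]'; python3 - <<'E'
from h import *
for c in ("top","scene"):
    d=optics.capture(c); cv2.imwrite(f"pics/{c}1.png",d["pixels"][:,:,::-1])
E
```

```text
time_s: 2.43
position: [0.3507, -0.2459, 0.2228]
tcp_rot: [[0.328, 0.0, 0.945], [-0.945, -0.0, 0.328], [0.0, -1.0, -0.0]]
force: [0.4, -0.5, 0.2]
opening: 0.097
time_s: 3.35
position: [0.4996, 0.0958, 0.2225]
tcp_rot: [[0.326, 0.001, 0.945], [-0.945, -0.001, 0.326], [0.001, -1.0, 0.001]]
force: [0.5, -0.3, 0.2]
opening: 0.006
time_s: 3.85
position: [0.4981, 0.0928, 0.2225]
tcp_rot: [[-0.058, -0.0, 0.998], [-0.998, -0.001, -0.058], [0.001, -1.0, -0.0]]
force: [-0.4, -0.3, -0.0]
opening: 0.003
```

View pics/scene1.png

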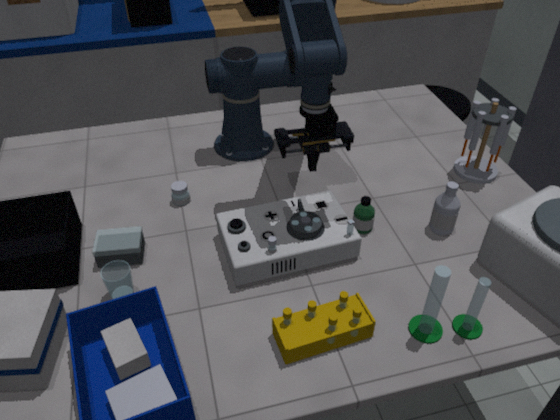

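View pics/top1.png

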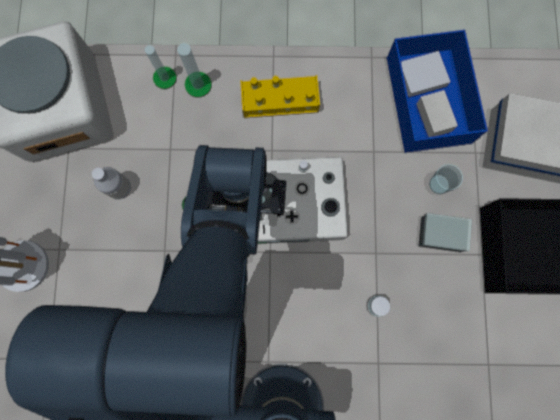

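```bash
python3 -m inch '[[[0,0.04,0],0],[[0,0.08,0],0],[[0,0.11,0],0],[[0,0.1275,0],0],[[0,0.1275,0],0],[[0,0.1275,0],0]]'; cat > arc.py <<'E'
from h import *
import sys
p=np.array([0.56534593,0.05777159,0.05382386])
s=bot.read_state(); R=np.array(s['tcp_rot']); P=np.array(s['position']); print(s['time_s'],P,s['force'])
ang=np.degrees(np.arctan2(R[1,0],R[0,0]))
r,c=float(sys.argv[1]),float(sys.argv[2])
for qd in map(float,sys.argv[3:]):
    q=np.radians(qd); t=st(q); n=np.array([np.sin(q),-np.cos(q)])
    W=w(p,r*t-c*n)[0]; D=np.array([W[0]-P[0],W[1]-P[1],0])
    dirn=qd-90+np.degrees(p[2]); l=R.T@D
    print(qd,"tx %.4f tz %.4f yaw %.2f"%(l[0],l[2],-((dirn-ang+180)%360-180)/5))
E
python3 arc.py .07 .019 -6 0 5 10 15 20 25 30 35 40; python3 - <<'E'
from h import *
d=optics.capture("scene"); a=d["pixels"][:,:,::-1]
cv2.imwrite("pics/s2.png",cv2.resize(a[130:280,200:400],None,fx=4,fy=4,interpolation=cv2.INTER_CUBIC))
E
```

```text
time_s: 4.45
position: [0.4976, 0.0947, 0.0945]
tcp_rot: [[-0.055, -0.002, 0.999], [-0.999, -0.0, -0.055], [0.0, -1.0, -0.002]]
force: [-0.1, 0.5, 0.1]
opening: 0.01
4.45 [0.49764797 0.09468097 0.09446133] [-0.12579177  0.53853228  0.0502744 ]
-6.0 tx 0.0144 tz -0.0005 yaw -0.04
0.0 tx 0.0218 tz -0.0020 yaw -1.24
5.0 tx 0.0281 tz -0.0027 yaw -2.24
10.0 tx 0.0345 tz -0.0029 yaw -3.24
15.0 tx 0.0408 tz -0.0025 yaw -4.24
20.0 tx 0.0470 tz -0.0016 yaw -5.24
25.0 tx 0.0532 tz -0.0001 yaw -6.24
30.0 tx 0.0592 tz 0.0019 yaw -7.24
35.0 tx 0.0650 tz 0.0044 yaw -8.24
40.0 tx 0.0705 tz 0.0075 yaw -9.24
```

View pics/s2.png

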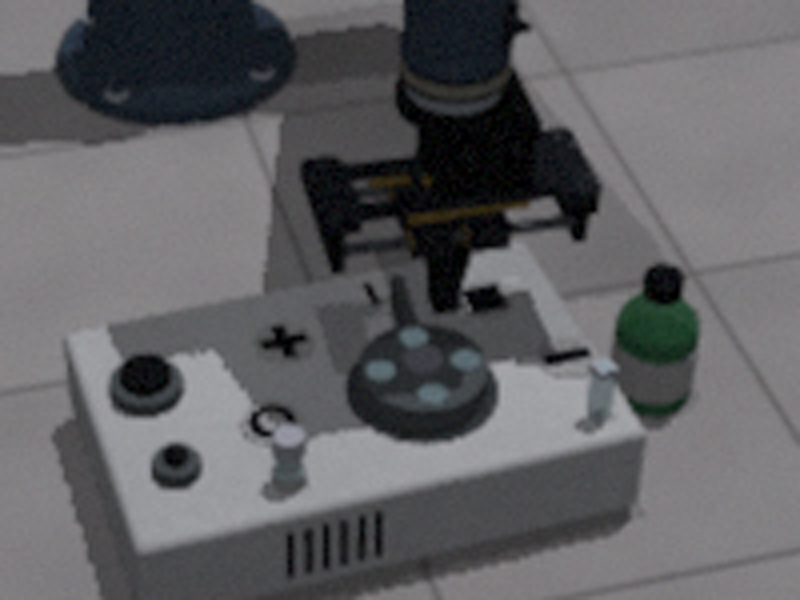

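The fingertip (445,305) is just left of the tab (400,290), clear of both the disc and the label. Starting the push along the arc.

```bash
python3 -m inch '[[[0.007,0,0],0],[[0.012,0,-0.0003],0],[[0.0155,0,-0.0007],-0.2],[[0.0186,0,-0.0013],-0.7],[[0.0218,0,-0.002],-1.24],[[0.0249,0,-0.0024],-1.74],[[0.0281,0,-0.0027],-2.24],[[0.0313,0,-0.0028],-2.74],[[0.0345,0,-0.0029],-3.24],[[0.0376,0,-0.0027],-3.74],[[0.0408,0,-0.0025],-4.24],[[0.0408,0,-0.0025],-4.24]]'; python3 arc.py .07 .019 15 20 25 30 35 40;python3 - <<'E'
from h import *
d=optics.capture("scene"); a=d["pixels"][:,:,::-1]
cv2.imwrite("pics/s3.png",cv2.resize(a[130:280,200:400],None,fx=4,fy=4,interpolation=cv2.INTER_CUBIC))
E
```

```text
time_s: 5.5
position: [0.4942, 0.0543, 0.0961]
tcp_rot: [[0.311, 0.003, 0.95], [-0.95, 0.0, 0.311], [0.001, -1.0, 0.003]]
force: [0.7, 0.1, 1.5]
opening: 0.005
5.5 [0.49415727 0.05431151 0.09607605] [0.74952183 0.12515967 1.53833982]
15.0 tx -0.0002 tz -0.0013 yaw 0.01
20.0 tx 0.0060 tz -0.0026 yaw -0.99
25.0 tx 0.0122 tz -0.0035 yaw -1.99
30.0 tx 0.0186 tz -0.0038 yaw -2.99
35.0 tx 0.0249 tz -0.0035 yaw -3.99
40.0 tx 0.0312 tz -0.0027 yaw -4.99
```

View pics/s3.png

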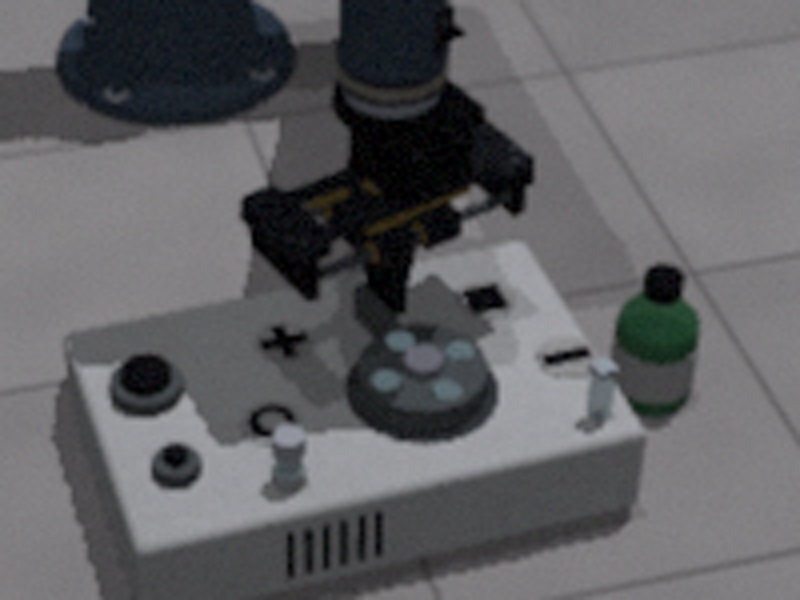

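The tab (375,305) is moving with the finger. I'll continue to about 36°.

```bash
python3 -m inch '[[[0.003,0,-0.002],-0.5],[[0.006,0,-0.0026],-1],[[0.009,0,-0.0031],-1.5],[[0.0122,0,-0.0035],-2],[[0.0154,0,-0.0037],-2.5],[[0.0186,0,-0.0038],-3],[[0.0218,0,-0.0037],-3.5],[[0.0249,0,-0.0035],-4],[[0.0262,0,-0.0034],-4.2],[[0.0262,0,-0.0034],-4.2],[[0.0262,0,-0.0034],-4.2]]'; python3 arc.py .07 .019 35 36 40 45; python3 - <<'E'
from h import *
d=optics.capture("scene"); a=d["pixels"][:,:,::-1]; np.savez("s4.npz",**d)
cv2.imwrite("pics/s4.png",cv2.resize(a[180:260,240:360],None,fx=6,fy=6,interpolation=cv2.INTER_CUBIC))
d=optics.capture("top"); a=d["pixels"][:,:,::-1]
cv2.imwrite("pics/t4.png",cv2.resize(a[140:260,200:360],None,fx=5,fy=5,interpolation=cv2.INTER_CUBIC))
E
```

```text
time_s: 6.47
position: [0.498, 0.0288, 0.0952]
tcp_rot: [[0.63, -0.0, 0.777], [-0.777, -0.0, 0.63], [0.0, -1.0, -0.0]]
force: [-0.3, 0.6, 0.7]
opening: 0.003
6.4667 [0.4980021  0.02877561 0.09522631] [-0.28066448  0.55289944  0.72781322]
35.0 tx -0.0003 tz 0.0009 yaw 0.19
36.0 tx 0.0009 tz 0.0006 yaw -0.01
40.0 tx 0.0059 tz -0.0006 yaw -0.81
45.0 tx 0.0121 tz -0.0015 yaw -1.81
```

View pics/s4.png

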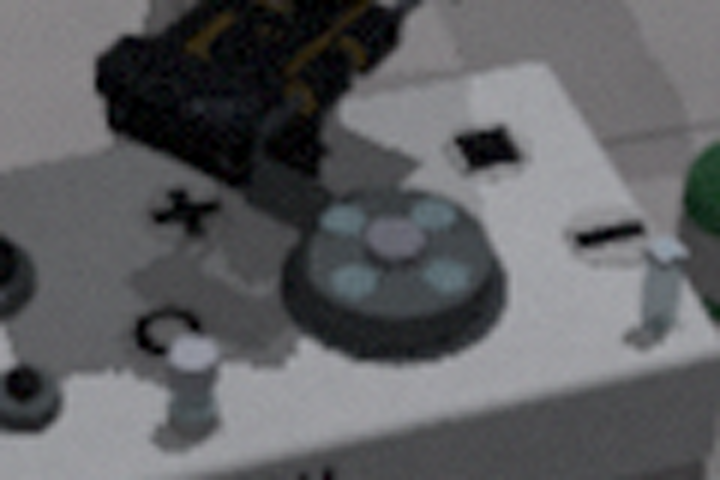

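View pics/t4.png

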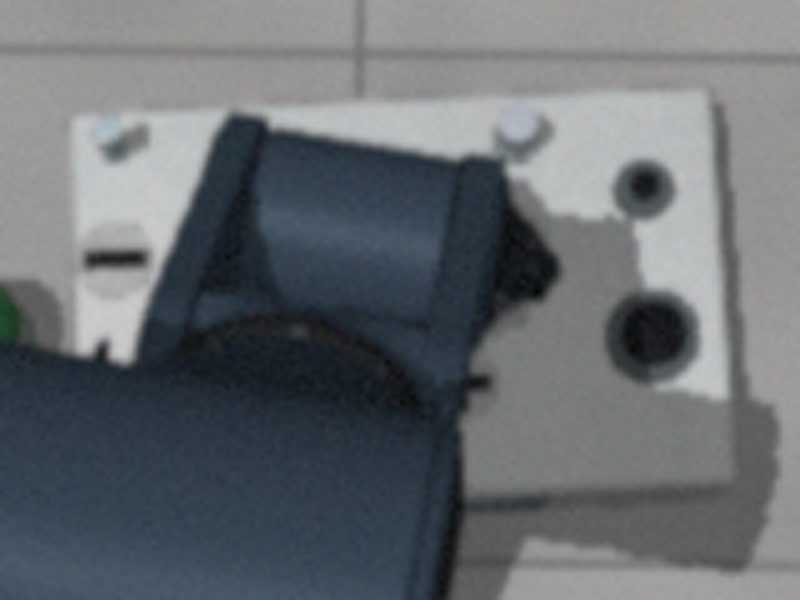

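```bash
cat > dots.py <<'E'
from h import *
def q(d,px):
    W=np.array([ray(d,c,.102) for c in px]); W=W-W.mean(0)
    a=np.degrees(np.arctan2(W[:,1],W[:,0]))-180-np.degrees(0.05382)
    return np.round((a+45)%90-45,1), np.round(np.hypot(*W.T),4)
E
python3 - <<'E'
from dots import *
d=dict(np.load("s4.npz"))
print(q(d,np.array([[343,219],[433,216],[350,282],[447,278]])/6+[239.6,179.6]))
a=np.array([[343,219],[433,216],[350,282],[447,278]])
t=optics.capture("top")
print(q(t,np.array([[367,459],[333,421],[407,427],[372,386]])/3.3+[149.85,59.85]))
E
```

```text
(array([30. , 31.4, 30.2, 31.8]), array([0.0296, 0.0289, 0.0298, 0.0302]))
(array([-6.2, -5.8, -8.4, -5.3]), array([0.0292, 0.0294, 0.0299, 0.0305]))
```

The four filter dots turn with the disc. They give q≈-6.4° at the start and ≈30.9° now, so the finger offset is about 13.6 mm. I'll push to about 43°, then back off and measure.

```bash
python3 arc.py .07 .0136 31 35 39 43 45
```

```text
6.6167 [0.4979858  0.02877832 0.0951006 ] [-1.00786901 -0.04017678  0.4959754 ]
31.0 tx 0.0003 tz 0.0020 yaw 1.00
35.0 tx 0.0051 tz 0.0008 yaw 0.20
39.0 tx 0.0100 tz -0.0000 yaw -0.60
43.0 tx 0.0150 tz -0.0006 yaw -1.40
45.0 tx 0.0175 tz -0.0007 yaw -1.80
```

```bash
python3 -m inch '[[[0.0025,0,0.0004],0],[[0.005,0,0.0004],-0.2],[[0.0075,0,0.0002],-0.4],[[0.01,0,0],-0.6],[[0.0125,0,-0.0003],-1],[[0.0148,0,-0.0006],-1.4],[[0.0148,0,-0.0006],-1.4],[[0.0148,0,-0.0006],-1.4]]' && python3 -m inch '[[[-0.01,0,0],0],[[-0.025,0,0],0],[[-0.025,-0.04,0],0],[[-0.025,-0.08,0],0],[[-0.03,-0.12,-0.03],0],[[-0.05,-0.13,-0.06],0],[[-0.07,-0.13,-0.09],0],[[-0.09,-0.13,-0.12],0],[[-0.09,-0.13,-0.15],0],[[-0.09,-0.13,-0.15],0],[[-0.09,-0.13,-0.15],0]]';  python3 - <<'E'
from h import *
d=optics.capture("scene"); a=d["pixels"][:,:,::-1]; np.savez("s5.npz",**d)
cv2.imwrite("pics/s5.png",cv2.resize(a[180:260,240:360],None,fx=6,fy=6,interpolation=cv2.INTER_CUBIC))
d=optics.capture("top"); a=d["pixels"][:,:,::-1]; np.savez("t5.npz",**d)
cv2.imwrite("pics/t5.png",cv2.resize(a[140:250,210:350],None,fx=5,fy=5,interpolation=cv2.INTER_CUBIC))
E
```

```text
time_s: 7.28
position: [0.5067, 0.0167, 0.0948]
tcp_rot: [[0.72, -0.001, 0.694], [-0.694, -0.0, 0.72], [-0.001, -1.0, -0.001]]
force: [-2.3, -0.2, -0.4]
opening: 0.009
time_s: 8.2
position: [0.3384, -0.0294, 0.2257]
tcp_rot: [[0.718, 0.004, 0.696], [-0.696, -0.001, 0.718], [0.004, -1.0, 0.002]]
force: [0.6, 0.1, -0.1]
opening: 0.009
```

View pics/s5.png

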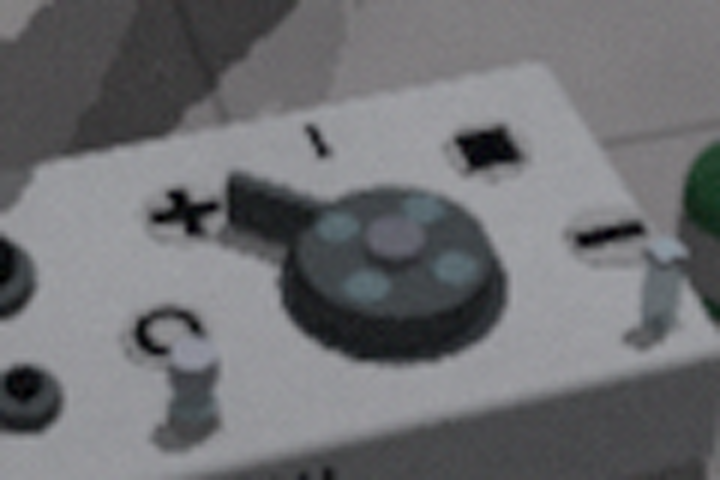

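View pics/t5.png

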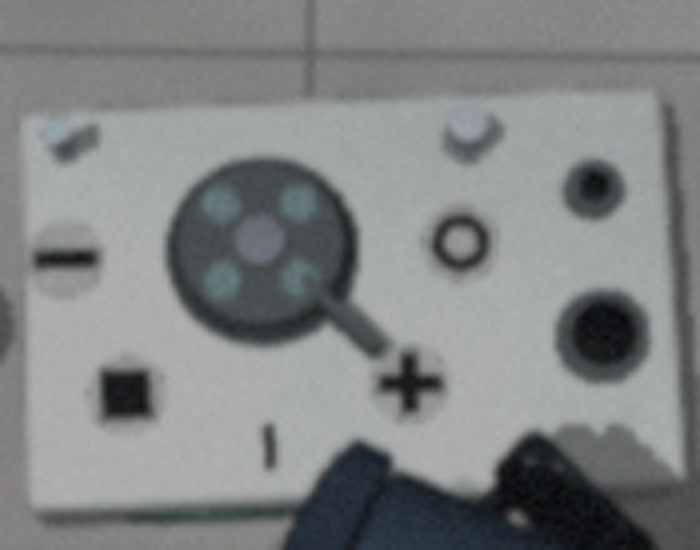

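```bash
cat > meas.py <<'E'
from dots import *
import sys
def run(f):
    d=dict(np.load(f)); 
    p=np.array([0.56534593,0.05777159,0.05382386])
    # bluish pixels inside disc
    im=d['pixels'].astype(float); im=cv2.GaussianBlur(im,(3,3),0)
    uv=np.stack(np.meshgrid(np.arange(560),np.arange(420)),-1).reshape(-1,2)
    v=np.c_[uv,np.ones(len(uv))]@np.linalg.inv(d['mtx']).T@d['world_from_camera'][:3,:3].T; o=d['world_from_camera'][:3,3]
    def plane(z): return (o+v*((z-o[2])/v[:,2])[:,None])[:,:2]-p[:2]
    W=plane(.102); r=np.hypot(*W.T); flat=im.reshape(-1,3)
    m=(r>.018)&(r<.040); blu=flat.mean(1); bg=np.median(blu[m]); wt=np.clip(blu-bg-12,0,None)*m
    a=np.arctan2(W[:,1],W[:,0]); ph=np.angle((wt*np.exp(4j*a)).sum())/4
    print(f,"dots q",[round((np.degrees(ph-p[2])+45)%90-45+k,2) for k in (0,90)], wt.sum())
E
python3 - <<'E'
from meas import *
t=optics.capture("top")
run("t5.npz"); run("s5.npz"); run("s4.npz")
d=dict(np.load("t5.npz"))
f=lambda c,z: ray(d,np.array(c)/5+[209.6,139.6],z)
ax=f([260,240],.110); e=f([384,345],.113); b=f([330,295],.113); c=f([408,382],.082)
for n,v in (("tab-hub",e-ax),("tab dir",e-b),("cross-hub",c-ax),("tabaxis-fit",e-[.56535,.05777]),("cross-fit",c-[.56535,.05777])): print(n,np.hypot(*v),np.degrees(np.arctan2(v[1],v[0]))%360-180-3.08)
E
```

```text
t5.npz dots q [np.float64(43.84), np.float64(133.84)] 1895.7708333333342
s5.npz dots q [np.float64(-44.5), np.float64(45.5)] 1093.0416666666667
s4.npz dots q [np.float64(33.11), np.float64(123.11)] 1405.25
tab-hub 0.08584526483048226 46.57297656320419
tab dir 0.03849441985952505 44.316432012073804
cross-hub 0.10484659705173302 45.374611519060394
tabaxis-fit 0.08531568853517237 46.00458455725196
cross-fit 0.10433416222730812 44.903802002343994
```

```bash
python3 - <<'E'
from h import *
d=dict(np.load("t5.npz")); p=np.array([0.56534593,0.05777159,0.05382386]); out=[]
S=14; u0,v0=256,178
for qd in (43,45,47):
    a=cv2.resize(d['pixels'][v0:v0+45,u0:u0+48,::-1],None,fx=S/2.6,fy=S/1.3 if 0 else S/2.6,interpolation=cv2.INTER_CUBIC); k=S/2.6
    q=np.radians(qd); t=st(q); n=np.array([-t[1],t[0]])
    def P(L,z):
        X=w(p,L); X=np.c_[X,np.full(len(X),z)]; return ((proj(d,X)-[u0,v0]+.5)*k-.5)
    poly=P([.048*t+.004*n,.084*t+.004*n,.084*t-.004*n,.048*t-.004*n],.113)
    cv2.polylines(a,[np.round(poly*16).astype(np.int32)],True,(0,0,255),1,cv2.LINE_AA,4)
    l=P([.084*t,.106*t],.082); cv2.line(a,*[tuple(int(i) for i in x) for x in l],(0,200,0),1)
    out.append(a)
cv2.imwrite("pics/ov.png",np.hstack(out)); print(np.hstack(out).shape)
E
```

```text
(242, 774, 3)
```

View pics/ov.png

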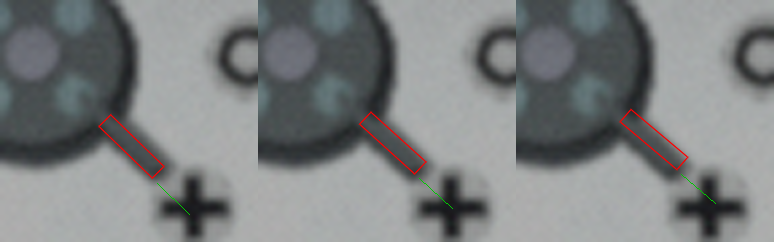

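Dot and tab estimates run 43.8–46°, averaging about 45°. In the 45° overlay the outline fits the tab edge and the pointing line ends on the cross centre, so the tab is set. Moving above the read button.

```bash
python3 -m inch '[[[0.04,0,0.012],0],[[0.08,0,0.024],0],[[0.12,0,0.036],0],[[0.16,0,0.048],0],[[0.1955,0,0.0593],0],[[0.1955,0,0.0593],0],[[0.1955,0,0.0593],0],[[0.1955,0,0.0593],0],[[0.1955,0,0.0593],0]]' && python3 -m inch '[[[0,0.04,0],0],[[0,0.08,0],0],[[0,0.105,0],0],[[0,0.115,0],0],[[0,0.115,0],0],[[0,0.115,0],0]]'; python3 - <<'E'
from h import *
d=optics.capture("scene"); a=d["pixels"][:,:,::-1]
cv2.imwrite("pics/s6.png",cv2.resize(a[160:270,200:360],None,fx=5,fy=5,interpolation=cv2.INTER_CUBIC))
E
```

```text
time_s: 9.1
position: [0.5192, -0.1201, 0.2245]
tcp_rot: [[0.721, -0.002, 0.692], [-0.692, 0.001, 0.721], [-0.002, -1.0, -0.001]]
force: [-0.6, -0.5, 0.8]
opening: 0.003
time_s: 9.6
position: [0.5202, -0.1212, 0.1107]
tcp_rot: [[0.721, 0.0, 0.693], [-0.693, -0.0, 0.721], [0.0, -1.0, 0.0]]
force: [0.4, 0.6, 0.4]
opening: 0.007
```

View pics/s6.png

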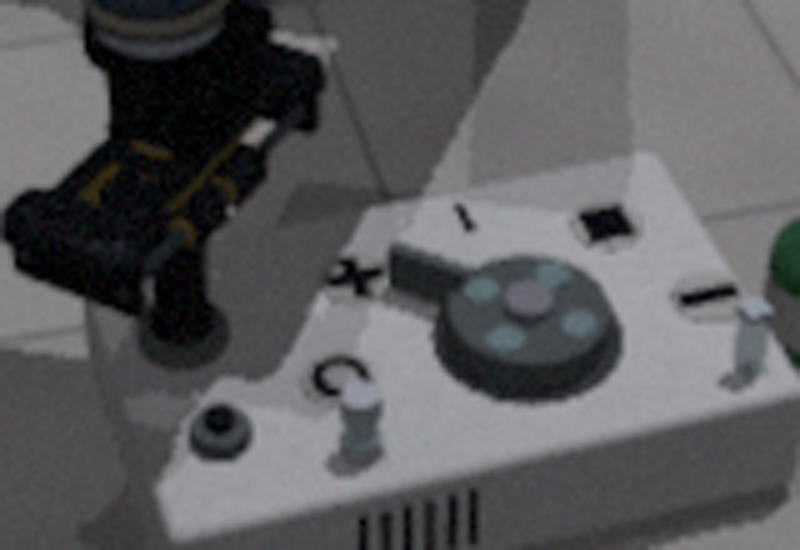

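The fingertip is over the read button (185,340). Pressing slowly.

```bash
python3 -m inch '[[[0,0.005,0],0],[[0,0.009,0],0],[[0,0.012,0],0],[[0,0.014,0],0],[[0,0.016,0],0],[[0,0.0175,0],0],[[0,0.0185,0],0],[[0,0.0185,0],0],[[0,0.0185,0],0]]'
```

```text
time_s: 10.4
position: [0.5214, -0.122, 0.0959]
tcp_rot: [[0.721, 0.004, 0.693], [-0.693, -0.002, 0.721], [0.004, -1.0, 0.001]]
force: [-4.4, 2.4, 30.1]
opening: 0.007
```

```bash
python3 -c "
from rig import bot
print(bot.read_state()['position'],bot.read_state()['force'])"; for i in 1 2 3 4 5; do python3 -m inch '[[[0,-0.0015,0],0],[[0,-0.002,0],0],[[0,-0.002,0],0]]' | egrep 'pos|force'; done
```

```text
[ 0.52143166 -0.12201919  0.09593579] [-4.42261293  2.42374989 30.06676297]
position: [0.5214, -0.122, 0.0962]
force: [-2.8, 1.3, 16.8]
position: [0.5213, -0.122, 0.0966]
force: [0.9, 0.6, 4.6]
position: [0.5213, -0.122, 0.0979]
force: [2.6, -0.4, 4.5]
position: [0.5201, -0.1216, 0.0995]
force: [2.0, -0.1, 3.4]
position: [0.5195, -0.1213, 0.1014]
force: [1.2, 0.2, 2.4]
```

The release forces (4.6, 4.5, 3.4, 2.4 N over ~6 mm) match the button spring, so the button had bottomed. Retracting and checking.

```bash
python3 -m inch '[[[0,-0.005,0],0],[[0,-0.02,0],0],[[0,-0.06,0],0],[[0,-0.1,0],0],[[-0.03,-0.12,-0.03],0],[[-0.06,-0.12,-0.06],0],[[-0.09,-0.12,-0.09],0],[[-0.11,-0.12,-0.11],0],[[-0.11,-0.12,-0.11],0],[[-0.11,-0.12,-0.11],0],[[-0.11,-0.12,-0.11],0]]';  python3 - <<'E'
from meas import *
d=optics.capture("scene"); np.savez("s7.npz",**d); s=d["pixels"][:,:,::-1]
d=optics.capture("top"); a=d["pixels"][:,:,::-1]; np.savez("t7.npz",**d); run("t7.npz"); run("s7.npz")
k=lambda i:cv2.resize(i,(400,300),interpolation=cv2.INTER_CUBIC)
cv2.imwrite("pics/f7.png",np.hstack([k(a[140:245,210:350]),k(s[170:275,215:355])]))
o=np.load("t5.npz")['z_map']
m=lambda z,c:np.median(z[c[1]-2:c[1]+3,c[0]-2:c[0]+3])
print("button depth before/after",m(o,(330,206)),m(d['z_map'],(330,206)))
E
```

```text
time_s: 12.57
position: [0.3648, -0.1246, 0.2217]
tcp_rot: [[0.72, 0.0, 0.694], [-0.694, -0.0, 0.72], [0.0, -1.0, 0.0]]
force: [-0.1, 0.1, 0.3]
opening: 0.003
t7.npz dots q [np.float64(43.91), np.float64(133.91)] 2212.625
s7.npz dots q [np.float64(-44.47), np.float64(45.53)] 1117.895833333333
button depth before/after 1.2502536 1.2496912
```

View pics/f7.png

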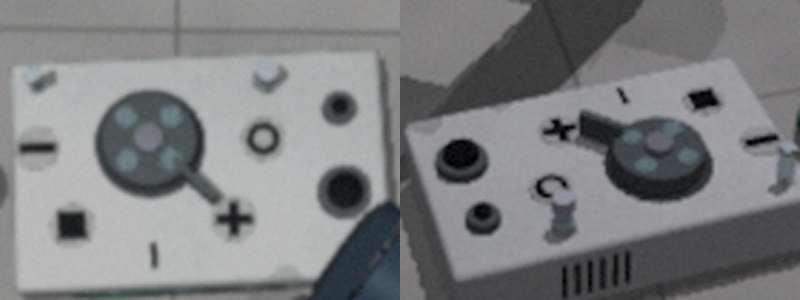

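The tab still points at the cross (left view: tab end 215,197; cross 234,218). The read button is back up, and the vial and cuvette are standing where they were. Handing in.

```bash
python3 -c "
from rig import bot
print(bot.hand_in())"
```

```text
the job is handed in; nothing more can be done
None
```

I pushed the tab round from its left side with the shut fingertip, from about -6° to the cross label at +45° (right-front). I then pressed the read button fully down, let it come up, backed the arm clear and handed in after about 13 s.

- **Tab angle:** The last dot checks gave 43.9° from the top camera and 45.5° from the scene camera. Measured on the tab itself before the press, it was 44.3–46.0°. The estimates differ by about 2° but average 45°, and an overlay drawn at 45° fitted the tab and ended on the middle of the cross.
- **Read button:** The force peaked at 30 N once the button had bottomed. On release it fell from 4.6 to 2.4 N over about 6 mm, as the button's spring should. The camera depth at the button before and after agreed to 0.6 mm, so it is back up. One thing disagreed: the tool height read about 4 mm higher at the bottom than the button's stated height.
- **Other things:** The power button was not touched. The vial and cuvette stood unmoved in the last pictures. I did not recheck the bench items at the end, but no move brought the arm near them.

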